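# Copy a mould wall's angle with the sliding bevel

### The arm

A 7-joint arm with a two-finger parallel gripper is mounted at the origin on the work surface. World frame = base frame: x ahead of the robot, y to its left, z up, the work surface at z = 0. Lengths are in m, angles in rad, forces in N, time in s.
With the tool pointing down it reaches from about 0.425 to 0.875 m from the base axis. Payload 4.7 kg.
Tool frame: the origin (TCP) lies at the very end of the fingers, on their centre line; the grasp point (between the pads) lies 19 mm behind it; z points along the fingers, y is the line along which they close (so a half turn about z gives the same grasp; the last joint's range is limited). The gripper opens to 87 mm and grips with 3 to 60 N. Pads are 19 mm wide; open, the fingers measure 117 mm over their backs; the gripper's body (75 mm by 190 mm) begins 51 mm behind the grasp point.
Start: joints at [-1.179, 0.321, -0.07, 1.45, 0.023, 1.371, -0.057], TCP at [0.24, 0.604, 0.223] pointing down, gripper open.
Joint ranges: [-2.86, 2.86], [-0.3, 2.09], [-1.38, 1.24], [0.06, 2.45], [-1.56, 4.7], [0.09, 2.05], [-2.69, 2.69]. Speed limits (rad/s): [2.57, 2.57, 3.14, 3.14, 3.14, 3.14, 3.14].

### API

Orientations are given as a rotation vector (axis times angle).
In Python, from bench import ctrl gives the robot as it stands.
- The arm moves only by the shell command python3 -m jog 'ROWS' [FORCE]. ROWS is JSON, a list that holds one entry, the list of rows, each a list of 7 numbers: the shift along the tool's x, y, z in mm, then the turn, a rotation vector about the tool's x, y, z in degrees, then the finger opening in mm, from 0 to 87. A call has 1 to 10 rows; each row is the pose to reach, as a shift and turn from the pose commanded when the call began, along the tool's axes at that moment; what a row does not reach only later rows make up. A row lasts 1/10 s, in which the tool goes at most 50 mm and 8.59 degrees, less where a joint would pass 70% of its speed; a pose out of reach is approached as far as the arm can. A call with a gripper value outside its range is refused whole. The fingers move at their own pace and stop on an object; FORCE is the grip in N (left out, the last holds). Time passes only in rows, so rows that repeat a pose let the fingers close. It gives the time, the measured TCP pose, the force, the opening and the grip force at its end, in the units of the state.
- ctrl.get_state(): the state, without advancing time (a new reading comes with each control period).
- ctrl.get_image(name): name is "scene" or "top" or "wrist"; returns a dict with "image" (384x512x3 uint8, red, green, blue), "depth" (384x512 float32, m along the optical axis (not along the pixel's ray), 0 where there is no reading), "fov_y" (degrees; the focal length in pixels is half the picture's height over the tangent of half this angle, whatever the lens; pixels are square), "cx", "cy" (the principal point, pixels), "rvec" (rotation vector, rad) and "tvec" (3), from world to camera coordinates, as OpenCV has them. Camera axes: x right, y down, z forward; pixel columns grow to the right and rows downward; lengths in m; the calibration is good to about 2 mm. The wrist camera is an equidistant fisheye: a pixel r from the principal point sees the ray r / f radians off the axis. A picture is of the moment at which its call begins.
- ctrl.close_job(): hands the job in; it is judged then, once.
The state is a dict: "time": time; "joint_positions": joint angles; "qd": joint speeds; "joint_torque": joint torques, N m; "position": TCP position; "tool_rot": TCP orientation; "ft_force": force on the tool from outside, world axes, zero at the start; "torque": the same for the moment, N m; "grip_width": opening from 0.0 (shut) to 1.0 (fully open); "grip_force": force on a finger pad.
Only numpy, scipy, OpenCV 4.12 (cv2) and the standard library are available. Lean on these libraries where they do the work, as an engineer would, in place of code of your own. Each camera call takes 0.05 s, during which the arm holds its last target. There are 200 camera calls.

### The job

Make the swing wall on the forming board stand at the master wall's angle: take the sliding bevel by its wooden grip and slide it against the master until the blade has swung flat along it and bears with a firm push of about 10 N, press the black lock lever fully down, then slide the bevel the other way until its blade has turned the swing wall flat along itself, again pushed home with about 10 N. Never ram the walls nor touch them with the gripper. Leave the lever down and the other things alone, and let go.

Things in the scene. Friction and masses are not known exactly. Their poses are not given: they have to be found in the camera images.
- board: Plywood forming board, 330 x 600 x 18 mm, fixed on the table. An aluminium rail runs along its y axis on the robot's side (centre at board x -85 mm); the bevel slides only along it. Origin at table height; board x points away from the robot. The pivots of blade, master wall and swing wall all have board x = 0 and differ only in board y.
- grip_top (a point): Centre of the top, 130 mm above the table, of the bevel's grip: an upright wooden fin 30 mm along board x, 24 mm along board y, standing 80 mm above its steel carriage (70 mm wide). Pinch it across the 24 mm, closing along board y. It is 88 mm on the robot's side of the blade's pivot. The carriage slides with about 1.5 N of friction plus 8 N per m/s.
- bracket_end (a point): Far end, 110 mm above the table, of the steel bracket arm (16 mm wide) that runs from the grip over the blade's pivot to the lock lever's pin. 42 mm ahead (board x) of the blade's pivot, at the same board y.
- blade: The bevel's steel blade: a bar 24 mm wide, 48 to 64 mm above the table, from 35 mm behind its pivot pin to 130 mm ahead. Origin on the pin at table height, x along the bar away from the robot. Unlocked it turns stiffly (0.08 N m) and stays where left. A disc of 50 mm radius lies on it round the pin, top at 71 mm. Its edges are parallel: one meets the master, the other the swing wall.
- blade_tip (a point): Middle of the blade's far end, top face, 130 mm from its pin. It starts leaning to the master and touches it first; slid on, the blade swings until tip and tail both bear. Then the carriage stops hard: force climbs steeply (about 5 N per mm of hand travel) and the blade turns no more. Flat on a wall, the two pins are 24 mm apart measured square to the bars.
- master_wall: Wooden bar 24 mm wide, 46 to 64 mm above the table, at the +y end (robot's left), 145 to 205 mm in board y, clamped fast at -0.25 to 0.22 rad to board x, with a steel clamp block on its outer side (top 96 mm). Origin on its pin, 18 mm above the table; x along the bar away from the robot. The bar reaches from 35 mm behind the pin to 115 mm ahead.
- master_tip (a point): Middle of the master wall's far end, top face, 115 mm from its pin. Pushed home means over 5 N between blade and wall for a moment; over 25 N counts as ramming. While the bevel stands against the wall, fingers that close off centre on its grip can press it on to the wall: close softly, or a few mm to the robot's right of centre.
- swing_wall: Wooden bar like the master wall, without clamp block, at the -y end (robot's right), -120 to -180 mm in board y. It turns stiffly about its pin (0.12 N m, about 1 N at the tip) and stays where left. Origin on its pin, 18 mm above the table; x along the bar away from the robot; from 35 mm behind the pin to 115 mm ahead.
- swing_tip (a point): Middle of the swing wall's far end, top face, 115 mm from its pin. It starts leaning towards the bevel (+y), more than the master does. Pushed by the locked blade it turns back until flat along the blade; there its pin stops the bevel hard. Pushed home means over 5 N between blade and wall for a moment; over 25 N is ramming.
- lock (a joint): Lock lever, rad: 0 = up (open), 0.66 = fully down on its stop (locked; over 0.55 counts). Pressing its pad straight down turns it; a cam drives a sprung plunger on to the blade's disc, so that the blade no longer turns (holds over 1 N m). It takes some 5 N on the pad at first and up to 10 N near the end, and stays where it is left.
- lock_pad (a point): Middle of the upper face of the lever's black pad (36 x 26 x 9 mm), 74 mm from the lever's pin, which is 42 mm ahead (board x) of the blade's pivot and 88 mm above the table. Up, the lever rises at 0.75 rad away from the robot: pad 142 mm high, 93 mm ahead of the pivot; down, it rises at 0.1 rad: pad 100 mm high, 115 mm ahead. Press with shut fingers.
- tube_piece: Bystander: short terracotta cylinder, 44 mm wide, 45 mm high, on the board's far edge. Origin under its centre.
- test_tile: Bystander: terracotta tile 40 x 60 x 10 mm on the board's far edge. Origin under its centre.
- wood_rib: Bystander: thin wooden strip 30 x 85 x 7 mm on the board's far edge. Origin under its centre.
- beater: Bystander: wooden clay beater, 235 mm long, 24 mm high, on the table to the right. Origin under the joint of its blade and handle.
- trim_knife: Bystander: black and yellow knife, 150 mm long, 18 mm high, on the table to the left. Origin under its handle.
- slip_pot: Bystander: open terracotta cup, 90 mm wide, 90 mm high, on the table to the left. Origin under its centre.

How it is judged:
On the way, in this order (a step that is already met when the one before it is completed fails the run):
1. the blade is pressed flat against the master wall (within 1 degree, pushed with over 5 N) (angle between the x axis of blade and the x axis of master_wall, either way round below 0.0175 rad and contact force between blade and master_wall above 5 N), for 0.2 s.
2. the lock lever is down with the blade still at the master's angle (within 1 degree) (value of joint lock above 0.55 rad and angle between the x axis of blade and the x axis of master_wall, either way round below 0.0175 rad), for 0.2 s.
3. the locked blade is pressed against the swing wall (over 5 N) and has turned it to the master's angle (within 1 degree) (value of joint lock above 0.55 rad and contact force between blade and swing_wall above 5 N and angle between the x axis of swing_wall and the x axis of master_wall, either way round below 0.0175 rad), for 0.2 s.
At the end, for the whole second after the job is handed in: The swing wall and the locked blade both stand at the master wall's angle within 1 degree (0.0175 rad), at rest, the lock lever is down (over 0.55 rad), and the robot has let go (all of step 2 and angle between the x axis of swing_wall and the x axis of master_wall, either way round below 0.0175 rad and angular speed of swing_wall below 0.02 rad/s); the robot touches nothing.
It fails at once if the blade rams the master wall (over 25 N) (contact force between blade and master_wall above 25 N).
It fails at once if the blade rams the swing wall (over 25 N) (contact force between blade and swing_wall above 25 N).
It fails at once if the robot touches the swing wall (contact force between any of the arm, the fingers and swing_wall above 0.5 N).
It fails at once if the robot touches the master wall (contact force between any of the arm, the fingers and master_wall above 0.5 N).
It fails at once if a bystander is moved more than 20 mm (distance of any of tube_piece, test_tile, wood_rib, beater, trim_knife, slip_pot from where it was at the start of the episode above 0.02 m).
It also fails if it takes over 70 s, if anything falls off the work surface, if the arm or the gripper's body presses on something with over 40 N, if the wrist force passes 120 N, or if a joint passes its speed limit or range.

## Working session

There is one attempt and no reset: what is moved stays moved. The work goes in short steps, Python scripts to look and compute and a shell command to move; the robot and the scene stay as the last step left them, time stands still between calls to the robot, and variables do not carry over. Pictures are saved under pics/ and viewed, at most 10 in all, crops included, and the job is handed in when it is done.

```bash
mkdir -p pics; cat > h.py <<'E'
import numpy as np, cv2
from bench import ctrl
from scipy.spatial.transform import Rotation as R
def cam(n):
    d=ctrl.get_image(n); d['f']=d['image'].shape[0]/2/np.tan(np.radians(d['fov_y'])/2); d['n']=n
    d['R']=R.from_rotvec(d['rvec']).as_matrix(); d['t']=np.array(d['tvec']); return d
def rays(d,uv):
    uv=np.atleast_2d(uv).astype(float); x=(uv-[d['cx'],d['cy']])/d['f']
    if d['n']=='wrist':
        r=np.linalg.norm(x,axis=1,keepdims=True)+1e-12
        v=np.hstack([x/r*np.sin(r),np.cos(r)])
    else: v=np.hstack([x,np.ones((len(x),1))])
    return -d['R'].T@d['t'], v@d['R']
def plane(d,uv,z):
    o,v=rays(d,uv); return o+v*((z-o[2])/v[:,2])[:,None]
def cloud(d):
    h,w=d['depth'].shape; u,v=np.meshgrid(np.arange(w),np.arange(h))
    o,r=rays(d,np.c_[u.ravel(),v.ravel()])
    rz=(r@d['R'].T)[:,2]
    return (o+r*(d['depth'].ravel()/rz)[:,None]).reshape(h,w,3)
def save(d,name,box=None,s=1.5):
    im=d['image'][...,::-1]
    if box: im=im[box[1]:box[3],box[0]:box[2]]
    cv2.imwrite('pics/'+name,cv2.resize(im,None,fx=s,fy=s,interpolation=cv2.INTER_CUBIC))
E
python3 - <<'E'
from h import *
s=ctrl.get_state(); print(s)
import pickle
for n in('top','scene'):
    d=cam(n); save(d,n+'0.png'); print(n,d['fov_y'],-d['R'].T@d['t'],d['R'][2], (d['depth']>0).mean()); pickle.dump(d,open(n+'0.pkl','wb'))
E
```

```text
{'time': 0.0, 'joint_positions': array([-1.1789047 ,  0.32181343, -0.07008934,  1.45168295,  0.02260131,
        1.37079673, -0.05685652]), 'qd': array([-1.30123451e-03,  7.07027710e-04,  1.46485255e-03, -6.75504464e-04,
        1.86031833e-04, -1.98877704e-03,  8.09764858e-07]), 'joint_torque': array([ 2.70492337e-04, -4.91297328e+01, -4.03658794e-01, -3.12519264e+01,
       -6.37376332e-02,  4.42310655e-02,  1.81386049e-04]), 'position': array([0.23960321, 0.60362641, 0.22146378]), 'tool_rot': array([-5.89739812e-01, -3.08547537e+00,  2.97702131e-03]), 'ft_force': array([-0.07812079,  0.42016567,  0.13408305]), 'torque': array([-0.03186334,  0.03638432,  0.00754971]), 'grip_force': 0.0, 'grip_width': 0.9943791355079995}
top 52.94346656163448 [ 0.32706476 -0.00275336  1.29734078] [ 0.18148437 -0.02033322 -0.9831836 ] 0.9958648681640625
scene 54.99439570189478 [ 1.55022268 -0.05746321  1.02486346] [-0.72951351  0.03385475 -0.68312803] 0.9926503499348959
```

View pics/top0.png

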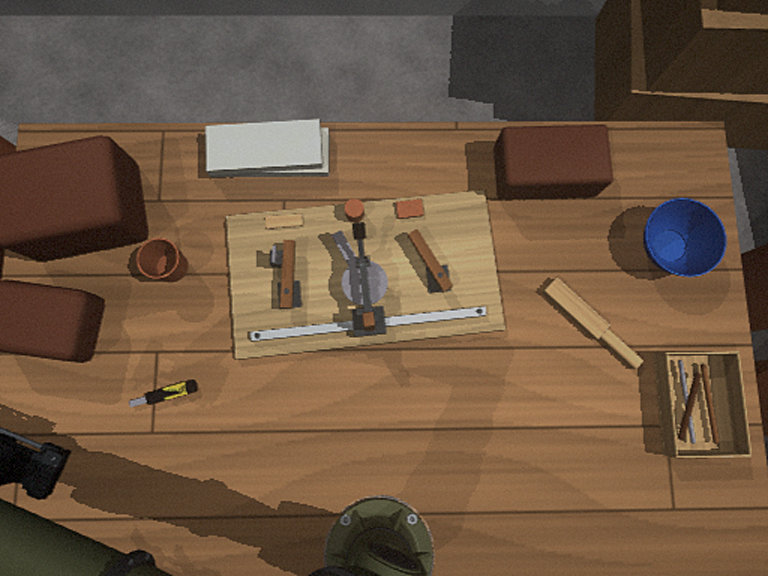

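View pics/scene0.png

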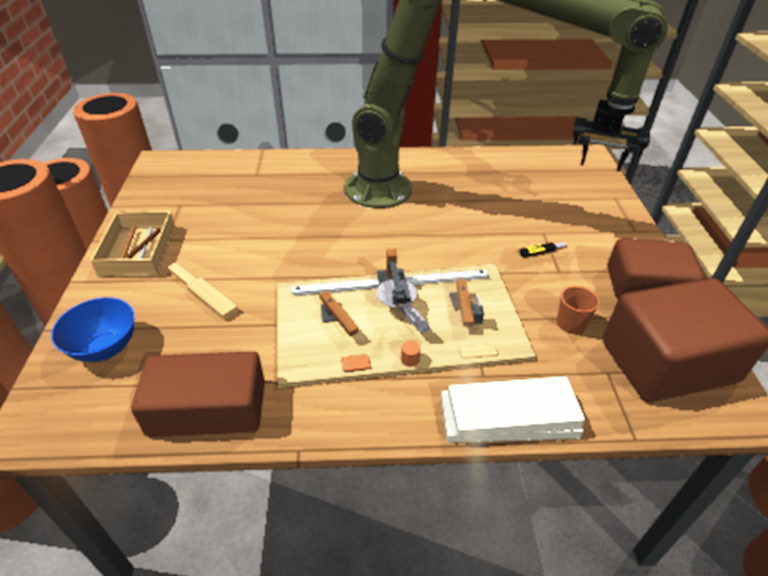

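The top view shows the board with its rail bolts at about (255,335) and (480,311) in the 1.5x picture. The grip top is at (369,319), the master bar at (287,273), the swing bar at (430,260), the blade at (343,245) and the pad at (359,230).

```bash
cat > meas.py <<'E'
from h import *
def rect(p):
    (c,(w,h),a)=cv2.minAreaRect((p[:,:2]*1000).astype(np.float32)); return np.round(c,1),round(w,1),round(h,1),a
def pca(p):
    q=p[:,:2]; c=q.mean(0); w,v=np.linalg.eigh(np.cov((q-c).T)); a=v[:,1]*np.sign(v[0,1]); return c,a
E
python3 - <<'E'
from meas import *; import pickle
d=pickle.load(open('top0.pkl','rb')); P=cloud(d); im=d['image']; hsv=cv2.cvtColor(im,cv2.COLOR_RGB2HSV)
def at(u,v): u,v=int(u/1.5),int(v/1.5); return np.round(P[v,u],4),hsv[v,u]
for n,uv in dict(grip=(369,319),master=(287,270),swing=(430,260),blade=(340,240),pad=(359,230),board=(320,220),table=(320,420),bl=(258,335),br=(480,311),disc=(352,288)).items(): print(n,*at(*uv))
# board from corners by hand-mask: light wood at z~.018
c=plane(d,np.array([(227,215),(485,192),(505,330),(235,358)])/1.5,.018); print(c.round(4),np.linalg.norm(c-np.roll(c,1,0),axis=1))
b=plane(d,np.array([(258,335),(480,311)])/1.5,.03);print(b,np.degrees(np.arctan2(*(b[1]-b[0])[:2])))
# coloured blobs
H,S,V=[hsv[...,i].astype(int) for i in range(3)]
for n,roi in dict(master=(265,230,300,320),swing=(400,220,460,300),grip=(355,305,385,332)).items():
    m=np.zeros(H.shape,bool); x0,y0,x1,y1=[int(k/1.5) for k in roi]; m[y0:y1,x0:x1]=1
    m&=(H<14)&(S>110)&(V>70)
    z=P[...,2]; lo,hi=(.11,.15) if n=='grip' else (.05,.075)
    m1=m&(z>lo)&(z<hi)
    ys,xs=np.nonzero(m1); zz=.13 if n=='grip' else .064
    p=plane(d,np.c_[xs,ys],zz); print(n,m.sum(),m1.sum(),np.median(z[m]),rect(p),pca(p))
E
```

```text
grip [0.479  0.0143 0.1313] [ 14 141 128]
master [0.5945 0.1937 0.0647] [ 13 141 132]
swing [ 0.6159 -0.1171  0.0624] [ 13 141 127]
blade [0.661  0.08   0.0646] [165   6  81]
pad [0.6607 0.0345 0.1469] [ 23 100  41]
board [0.7237 0.128  0.0179] [ 18  95 178]
table [0.273  0.1254 0.0023] [ 15 127 157]
bl [0.4578 0.2575 0.0351] [ 0 15 68]
br [ 0.5049 -0.2285  0.0411] [23 15 66]
disc [0.552  0.0534 0.0729] [15  7 75]
[[ 0.7347  0.3395  0.018 ]
 [ 0.7864 -0.2558  0.018 ]
 [ 0.4638 -0.2867  0.018 ]
 [ 0.4086  0.3097  0.018 ]] [0.32746603 0.59761351 0.32408986 0.59898221]
[[ 0.45724073  0.25852626  0.03      ]
 [ 0.50532128 -0.23045635  0.03      ]] 174.3842878404447
master 238 232 0.06433656642666996 (array([588.7, 192.6]), 24.0, 146.9, 88.21194458007812) (array([0.58685867, 0.1924768 ]), array([ 0.99960515, -0.02809878]))
swing 228 227 0.06437776333981526 (array([ 615.3, -118.7]), 149.4, 24.7, 30.272655487060547) (array([ 0.61696366, -0.11771412]), array([0.8659623 , 0.50010929]))
grip 54 54 0.13078059677523268 (array([477.7,  15.8]), 21.3, 27.6, 89.74478912353516) (array([0.47709802, 0.0169028 ]), array([0.98495725, 0.17279818]))
```

```bash
cat >> h.py <<'E'
TH=0.093; O=np.array([.565,.0242])  # board yaw, start blade pivot
EX=np.array([np.cos(TH),np.sin(TH)]); EY=np.array([-np.sin(TH),np.cos(TH)])
def to(bx,by,z,verbose=True):
    "shift (mm) and turn (deg) in tool axes to reach board point rel. start pivot, closing along EY, tool down"
    s=ctrl.get_state(); Rt=R.from_rotvec(s['tool_rot'])
    t=np.r_[O+bx*EX+by*EY,z]
    y=Rt.as_matrix()[:,1]; sg=1 if y[:2]@EY>0 else -1
    zt=np.array([0,0,-1.]); yt=np.r_[sg*EY,0]; Rg=R.from_matrix(np.c_[np.cross(yt,zt),yt,zt])
    p=s['position']; rel=p[:2]-O
    print('t',round(s['time'],2),'now board',(rel@EX*1e3).round(1),(rel@EY*1e3).round(1),(p[2]*1e3).round(1),'F',s['ft_force'].round(1),'Fb',(s['ft_force'][:2]@EY).round(1),'grip',s['grip_width'],s['grip_force'])
    print('shift',(Rt.inv().apply(t-p)*1e3).round(1),'turn',np.degrees((Rt.inv()*Rg).as_rotvec()).round(2),'toolx->',Rt.as_matrix()[:,0].round(2))
E
python3 -c "
from h import *
to(-.088,0,.20)"
```

```text
t 0.1 now board -270.1 607.2 221.6 F [ 0.6 -0.2  0.3] Fb -0.2 grip 1.001493521062106 0.0
shift [-437.7 -458.5   22.4] turn [-1.000e-01 -2.000e-02 -2.697e+01] toolx-> [-0.93  0.37 -0.  ]
```

```bash
python3 -m jog '[[[-438,-458,0,0,0,-27,87],[-438,-458,0,0,0,-27,87],[-438,-458,0,0,0,-27,87],[-438,-458,0,0,0,-27,87],[-438,-458,0,0,0,-27,87],[-438,-458,0,0,0,-27,87],[-438,-458,0,0,0,-27,87],[-438,-458,0,0,0,-27,87],[-438,-458,0,0,0,-27,87],[-438,-458,0,0,0,-27,87]]]' 20; python3 -c "
from h import *
to(-.088,0,.20)"
```

```text
time: 1.1
position: [0.4277, 0.1392, 0.2224]
tool_rot: [-0.147, 3.138, 0.001]
ft_force: [1.1, 0.3, 0.2]
grip_width: 1.001
grip_force: 0.0
t 1.1 now board -126.1 127.3 222.4 F [1.1 0.3 0.2] Fb 0.2 grip 1.001041223593747 0.0
shift [ -38.  -127.3   22.4] turn [0.02 0.01 0.04] toolx-> [-1.   -0.09 -0.  ]
```

```bash
python3 -m jog '[[[-38,-127,0,0,0,0,87],[-38,-127,0,0,0,0,87],[-38,-127,20,0,0,0,87],[-38,-127,20,0,0,0,87],[-38,-127,20,0,0,0,87],[-38,-127,20,0,0,0,87]]]'; python3 - <<'E'
from meas import *
to(-.088,0,.095)
d=cam('wrist'); save(d,'w1.png')
P=cloud(d); hsv=cv2.cvtColor(d['image'],cv2.COLOR_RGB2HSV); m=(abs(P[...,2]-.13)<.006)&(hsv[...,1]>100)
q=(P[m][:,:2]-O); print(m.sum(), np.percentile(q@EX,[2,50,98]),np.percentile(q@EY,[2,50,98]))
E
```

```text
time: 1.7
position: [0.477, 0.0198, 0.2026]
tool_rot: [0.15, -3.138, -0.001]
ft_force: [-0.8, 0.5, -0.1]
grip_width: 1.003
grip_force: 0.0
t 1.7 now board -88.1 3.8 202.6 F [-0.8  0.5 -0.1] Fb 0.6 grip 1.0028993563598128 0.0
shift [-1.000e-01 -3.900e+00  1.076e+02] turn [ 0.03 -0.01  0.14] toolx-> [-1.  -0.1  0. ]
1019 [-0.10125747 -0.08661877  0.28894179] [-0.00933958  0.00334424  0.49004308]
```

View pics/w1.png

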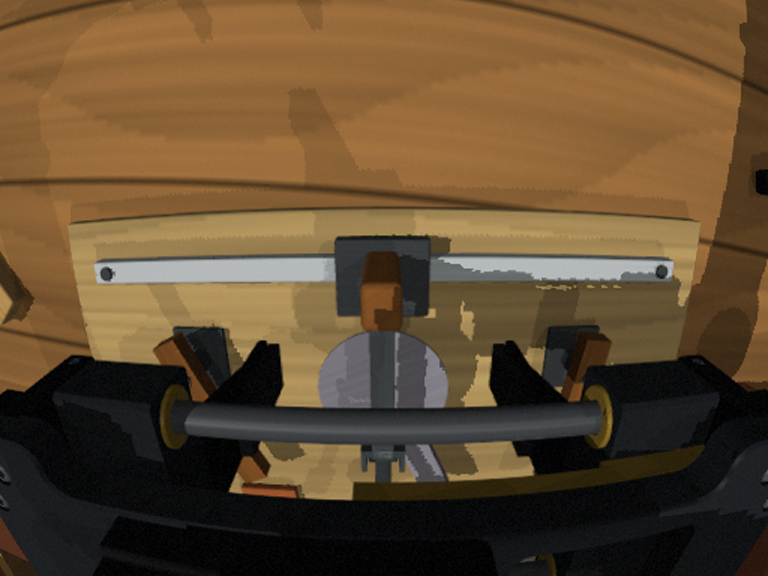

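The wrist view shows the grip top at about (382,320), centred between the finger tips at (268,350) and (505,350), with the rail level in the picture. I'll descend and pinch.

```bash
python3 -m jog '[[[0,-2,50,0,0,0,87],[0,-2,85,0,0,0,87],[0,-2,105,0,0,0,87],[0,-2,106,0,0,0,87],[0,-2,106,0,0,0,40],[0,-2,106,0,0,0,30],[0,-2,106,0,0,0,20],[0,-2,106,0,0,0,20],[0,-2,106,0,0,0,20],[0,-2,106,0,0,0,20]]]' 30; python3 -c "
from h import *
to(-.088,.13,.095)"
```

```text
time: 2.75
position: [0.4776, 0.0165, 0.0969]
tool_rot: [-0.147, 3.138, 0.0]
ft_force: [-0.1, 0.2, 0.4]
grip_width: 0.54
grip_force: 0.0
t 2.75 now board -87.8 0.4 96.9 F [-0.1  0.2  0.4] Fb 0.2 grip 0.540291546845356 0.0
shift [  0.2 129.6   1.9] turn [0.01 0.03 0.02] toolx-> [-1.   -0.09 -0.  ]
```

```bash
python3 -m jog '[[[0,0,0,0,0,0,15],[0,0,0,0,0,0,15],[0,0,0,0,0,0,15],[0,0,0,0,0,0,15],[0,0,0,0,0,0,15],[0,0,0,0,0,0,15]]]' 30; python3 -c "
from h import *
to(-.088,.13,.095)"
```

```text
time: 3.35
position: [0.4774, 0.0166, 0.0965]
tool_rot: [0.147, -3.138, -0.0]
ft_force: [-0.5, 1.2, 0.1]
grip_width: 0.269
grip_force: 30.0
t 3.35 now board -88.0 0.6 96.5 F [-0.5  1.2  0.1] Fb 1.2 grip 0.2686578038380798 29.996051508933306
shift [-1.000e-01  1.294e+02  1.600e+00] turn [ 0.01 -0.    0.04] toolx-> [-1.   -0.09  0.  ]
```

```bash
python3 -m jog '[[[0,15,0,0,0,0,15],[0,35,0,0,0,0,15],[0,55,0,0,0,0,15],[0,75,0,0,0,0,15],[0,95,0,0,0,0,15],[0,110,0,0,0,0,15],[0,120,0,0,0,0,15],[0,127,0,0,0,0,15],[0,130,0,0,0,0,15],[0,130,0,0,0,0,15]]]'; python3 -c "
from h import *
to(-.088,.146,.0965)"
```

```text
time: 4.35
position: [0.4645, 0.1465, 0.0965]
tool_rot: [0.147, -3.137, -0.001]
ft_force: [-5.0, 0.6, 3.7]
grip_width: 0.271
grip_force: 30.0
t 4.35 now board -88.7 131.2 96.5 F [-5.   0.6  3.7] Fb 1.1 grip 0.2707234738050297 29.996294025331736
shift [-0.7 14.8  0. ] turn [ 0.05 -0.08  0.05] toolx-> [-1.   -0.09  0.  ]
```

```bash
python3 -m jog '[[[1,3,0,0,0,0,15],[1,6,0,0,0,0,15],[1,8,0,0,0,0,15],[1,10,0,0,0,0,15],[1,11,0,0,0,0,15],[1,11,0,0,0,0,15]]]'; python3 -c "
from h import *
to(-.088,.146,.0965)"
```

```text
time: 4.95
position: [0.4635, 0.1571, 0.0965]
tool_rot: [-0.147, 3.138, 0.001]
ft_force: [0.2, -1.8, 0.2]
grip_width: 0.276
grip_force: 30.0
t 4.95 now board -88.8 141.7 96.5 F [ 0.2 -1.8  0.2] Fb -1.8 grip 0.27593697274777007 29.996856995858252
shift [-0.8  4.3  0. ] turn [0.02 0.03 0.03] toolx-> [-1.   -0.09 -0.  ]
```

```bash
python3 -m jog '[[[0,1,0,0,0,0,15],[0,2,0,0,0,0,15],[0,2,0,0,0,0,15]]]'; python3 -m jog '[[[0,1,0,0,0,0,15],[0,1,0,0,0,0,15]]]';python3 -m jog '[[[0,1,0,0,0,0,15],[0,1,0,0,0,0,15]]]'
```

```text
time: 5.25
position: [0.4633, 0.1589, 0.0966]
tool_rot: [-0.147, 3.138, 0.0]
ft_force: [0.1, -0.6, -0.0]
grip_width: 0.277
grip_force: 30.0
time: 5.45
position: [0.4631, 0.1599, 0.0965]
tool_rot: [-0.147, 3.138, 0.0]
ft_force: [0.7, -1.6, -0.7]
grip_width: 0.271
grip_force: 30.0
time: 5.65
position: [0.4631, 0.1609, 0.0965]
tool_rot: [-0.147, 3.138, 0.0]
ft_force: [1.0, -1.8, -1.6]
grip_width: 0.274
grip_force: 30.0
```

```bash
python3 -m jog '[[[0,1,0,0,0,0,15],[0,1,0,0,0,0,15]]]'; python3 -m jog '[[[0,1,0,0,0,0,15],[0,1,0,0,0,0,15]]]'
```

```text
time: 5.85
position: [0.4629, 0.1619, 0.0965]
tool_rot: [-0.147, 3.138, 0.0]
ft_force: [1.6, -2.3, -2.4]
grip_width: 0.271
grip_force: 30.0
time: 6.05
position: [0.4629, 0.1624, 0.0965]
tool_rot: [-0.146, 3.138, -0.001]
ft_force: [2.3, -2.1, -2.1]
grip_width: 0.272
grip_force: 30.0
```

```bash
python3 -m jog '[[[0,1,0,0,0,0,15],[0,1,0,0,0,0,15]]]'; python3 -m jog '[[[0,0.5,0,0,0,0,15],[0,1,0,0,0,0,15]]]'
```

```text
time: 6.25
position: [0.4629, 0.1625, 0.0965]
tool_rot: [-0.146, 3.138, -0.002]
ft_force: [1.5, -5.1, -1.7]
grip_width: 0.274
grip_force: 30.0
time: 6.45
position: [0.4629, 0.1625, 0.0965]
tool_rot: [0.145, -3.138, 0.004]
ft_force: [2.4, -8.4, -0.6]
grip_width: 0.274
grip_force: 30.0
```

```bash
python3 - <<'E'
from meas import *
d=cam('top'); P=cloud(d); save(d,'t2.png',(140,120,350,250),3.5)
to(-.088,.147,.0965)
E
```

```text
t 6.5 now board -88.8 147.2 96.5 F [ 1.9 -7.7 -0.8] Fb -7.8 grip 0.2695711920047443 30.037685930728912
shift [-0.8 -0.2  0.1] turn [-0.15 -0.01 -0.04] toolx-> [-1.   -0.09  0.  ]
```

View pics/t2.png

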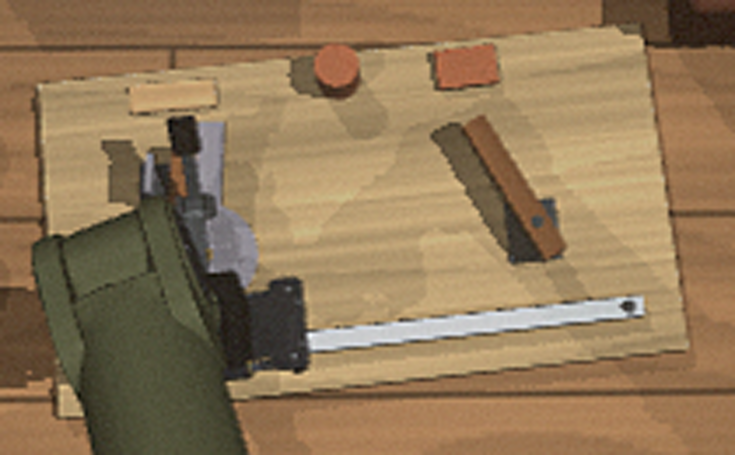

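The view shows the blade, at about (213,155), lying along the master bar at (178,175), and the hand has stopped at +147 mm against the predicted 146 mm. I'll push home to about 11 N and hold.

```bash
python3 -m jog '[[[0,0.5,0,0,0,0,15],[0,1,0,0,0,0,15],[0,1,0,0,0,0,15]]]'; python3 -m jog '[[[0,0,0,0,0,0,15],[0,0,0,0,0,0,15],[0,0,0,0,0,0,15]]]'
```

```text
time: 6.8
position: [0.4629, 0.1625, 0.0965]
tool_rot: [0.144, -3.138, 0.006]
ft_force: [2.4, -9.2, -0.1]
grip_width: 0.272
grip_force: 30.1
time: 7.1
position: [0.4629, 0.1626, 0.0965]
tool_rot: [0.144, -3.138, 0.006]
ft_force: [2.4, -8.9, -0.0]
grip_width: 0.274
grip_force: 30.1
```

```bash
python3 -m jog '[[[0,0.6,0,0,0,0,15],[0,0.6,0,0,0,0,15],[0,0.6,0,0,0,0,15],[0,0.6,0,0,0,0,15]]]'; python3 -m jog '[[[0,-1.5,0,0,0,0,15],[0,-2.5,0,0,0,0,15],[0,-2.5,0,0,0,0,15]]]'
```

```text
time: 7.5
position: [0.4629, 0.1625, 0.0965]
tool_rot: [0.143, -3.138, 0.007]
ft_force: [2.2, -10.8, -0.3]
grip_width: 0.269
grip_force: 30.1
time: 7.8
position: [0.4629, 0.1625, 0.0965]
tool_rot: [-0.145, 3.138, -0.002]
ft_force: [2.8, -5.7, -1.1]
grip_width: 0.275
grip_force: 30.0
```

```bash
python3 -m jog '[[[0,-0.8,0,0,0,0,15],[0,-0.8,0,0,0,0,40],[0,-0.8,0,0,0,0,60],[0,-0.8,0,0,0,0,60],[0,-0.8,0,0,0,0,60],[0,-0.8,0,0,0,0,60]]]';  python3 -m jog '[[[0,0,-30,0,0,0,60],[0,0,-70,0,0,0,60],[0,0,-100,0,0,0,20],[-50,0,-100,0,0,0,0],[-100,0,-100,0,0,0,0],[-150,0,-100,0,0,0,0],[-178,0,-100,0,0,0,0],[-178,0,-100,0,0,0,0],[-178,0,-100,0,0,0,0],[-178,0,-100,0,0,0,0]]]'; python3 - <<'E'
from meas import *
d=cam('top'); P=cloud(d); save(d,'t3.png',(140,120,350,250),3.5)
d=cam('scene'); save(d,'s3.png',(200,140,380,270),3.5)
to(.09,.1465,.16)
E
```

```text
time: 8.4
position: [0.4626, 0.1634, 0.0967]
tool_rot: [-0.147, 3.138, 0.001]
ft_force: [0.4, 0.7, -0.6]
grip_width: 0.634
grip_force: 0.0
time: 9.4
position: [0.6388, 0.1798, 0.1965]
tool_rot: [0.147, -3.137, -0.001]
ft_force: [-0.2, 0.4, -0.1]
grip_width: 0.053
grip_force: 0.0
t 9.5 now board 88.1 148.2 197.1 F [ 0.2 -0.6 -0.3] Fb -0.6 grip 0.02035939597872582 0.0
shift [-1.9 -1.7 37.1] turn [0.06 0.01 0.06] toolx-> [-1.   -0.09 -0.  ]
```

View pics/s3.png

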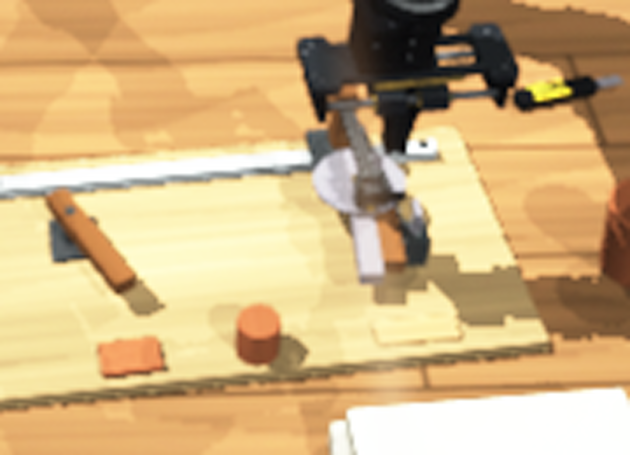

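The scene crop shows the blade at (370,250) lying flat beside the master at (392,245), with the shut fingers above the lever. Next I press the lever.

```bash
python3 -m jog '[[[-2,-1,20,0,0,0,0],[-2,-1,35,0,0,0,0],[-3,-1,45,0,0,0,0],[-5,-1,52,0,0,0,0],[-9,-1,58,0,0,0,0],[-13,-1,64,0,0,0,0],[-16,-1,70,0,0,0,0]]]'; python3 -c "
from h import *
to(.112,.1465,.101)"
```

```text
time: 10.2
position: [0.6568, 0.1804, 0.1268]
tool_rot: [-0.147, 3.137, 0.001]
ft_force: [-1.0, 0.2, 4.2]
grip_width: 0.006
grip_force: 1.7
t 10.2 now board 105.9 147.0 126.8 F [-1.   0.2  4.2] Fb 0.3 grip 0.005554717394748138 1.7156007416633656
shift [-6.  -0.5 25.8] turn [0.03 0.08 0.03] toolx-> [-1.   -0.09 -0.  ]
```

```bash
python3 -m jog '[[[-2,0,6,0,0,0,0],[-4,0,12,0,0,0,0],[-5,0,17,0,0,0,0],[-6,0,21,0,0,0,0],[-6,0,23,0,0,0,0]]]'; python3 -m jog '[[[0,0,1,0,0,0,0],[0,0,2,0,0,0,0],[0,0,2,0,0,0,0]]]'; python3 -m jog '[[[0,0,1,0,0,0,0],[0,0,1,0,0,0,0]]]'
```

```text
time: 10.7
position: [0.6624, 0.1806, 0.1034]
tool_rot: [-0.147, 3.137, 0.0]
ft_force: [2.4, 1.1, 4.1]
grip_width: 0.008
grip_force: 2.0
time: 11.0
position: [0.662, 0.1806, 0.1018]
tool_rot: [-0.147, 3.138, 0.0]
ft_force: [1.7, 0.3, 4.9]
grip_width: 0.005
grip_force: 1.8
time: 11.2
position: [0.662, 0.1806, 0.1007]
tool_rot: [-0.147, 3.138, 0.0]
ft_force: [2.2, 0.3, 4.7]
grip_width: 0.008
grip_force: 2.0
```

```bash
python3 -m jog '[[[0,0,1,0,0,0,0],[0,0,2,0,0,0,0],[0,0,2,0,0,0,0]]]'; python3 -m jog '[[[0,0,1,0,0,0,0],[0,0,2,0,0,0,0],[0,0,2,0,0,0,0]]]'
```

```text
time: 11.5
position: [0.6623, 0.1807, 0.0993]
tool_rot: [-0.147, 3.137, 0.0]
ft_force: [1.8, -0.1, 6.3]
grip_width: 0.002
grip_force: 3.2
time: 11.8
position: [0.6625, 0.1807, 0.0985]
tool_rot: [-0.147, 3.137, 0.001]
ft_force: [1.0, 0.5, 11.8]
grip_width: 0.001
grip_force: 5.6
```

```bash
python3 -m jog '[[[0,0,1,0,0,0,0],[0,0,2,0,0,0,0],[0,0,2,0,0,0,0]]]'; python3 -m jog '[[[0,0,0,0,0,0,0],[0,0,1,0,0,0,0],[0,0,1,0,0,0,0]]]'
```

```text
time: 12.1
position: [0.6627, 0.1808, 0.0977]
tool_rot: [-0.147, 3.136, 0.002]
ft_force: [-1.1, -0.4, 15.3]
grip_width: 0.007
grip_force: 8.0
time: 12.4
position: [0.6627, 0.1808, 0.0973]
tool_rot: [-0.147, 3.136, 0.002]
ft_force: [-3.0, -1.2, 18.8]
grip_width: 0.005
grip_force: 9.2
```

```bash
python3 -m jog '[[[0,0,0,0,0,0,0],[0,0,-10,0,0,0,0],[0,0,-50,0,0,0,0],[0,0,-95,0,0,0,0],[50,0,-95,0,0,0,40],[100,0,-95,0,0,0,50],[150,0,-95,0,0,0,60],[200,0,-95,0,0,0,60],[200,0,-95,0,0,0,60],[200,0,-95,0,0,0,60]]]'; python3 - <<'E'
from meas import *
for n in('top','scene'):
    d=cam(n); P=cloud(d); hsv=cv2.cvtColor(d['image'],cv2.COLOR_RGB2HSV)
    q=P[...,:2]-O; bx=q@EX*1e3; by=q@EY*1e3; z=P[...,2]*1e3
    m=(bx>85)&(bx<140)&(by>128)&(by<165)&(z>72)&(z<170)
    if m.sum(): print(n,m.sum(),[np.percentile(a[m],[5,50,95]).round(1) for a in(bx,by,z)],np.median(hsv[m],0))
    if n=='top': save(d,'t4.png',(140,120,350,250),3.5)
    else: save(d,'s4.png',(270,140,360,230),6)
to(-.088,.1435,.0965)
E
```

```text
time: 13.4
position: [0.4604, 0.1618, 0.1876]
tool_rot: [0.149, -3.135, 0.0]
ft_force: [-0.0, 0.9, -0.7]
grip_width: 0.466
grip_force: 0.0
top 107 [array([ 88.5, 111.3, 130.8]), array([134.8, 146.1, 158. ]), array([ 93.3,  98.6, 102.6])] [18. 53. 50.]
scene 70 [array([ 90.2, 119.1, 135.2]), array([133.9, 144.3, 155.8]), array([91.1, 95.9, 99.6])] [ 13.5  87.5 101.5]
t 13.5 now board -88.8 146.6 188.3 F [0.6 0.2 0.3] Fb 0.2 grip 0.5591122084023179 0.0
shift [-0.9 -3.  91.8] turn [-0.03 -0.04  0.02] toolx-> [-1.   -0.09  0.  ]
```

View pics/s4.png

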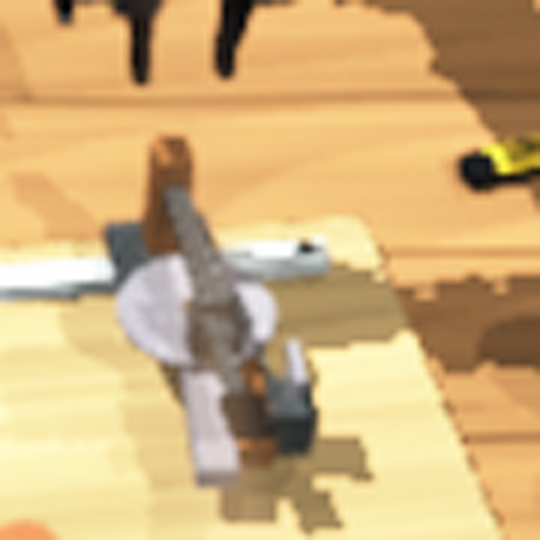

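The crop shows the pad down at (235,400), and depth puts it 99 mm high and 111 mm ahead, so the lever is locked. I'll regrip softly, 3 mm right of centre.

```bash
python3 -m jog '[[[-1,-3,45,0,0,0,60],[-1,-3,80,0,0,0,60],[-1,-3,92,0,0,0,60],[-1,-3,92,0,0,0,60],[-1,-3,92,0,0,0,40],[-1,-3,92,0,0,0,30],[-1,-3,92,0,0,0,15],[-1,-3,92,0,0,0,15],[-1,-3,92,0,0,0,15],[-1,-3,92,0,0,0,15]]]' 6; python3 -c "
from h import *
to(-.088,.1435,.0965)"
```

```text
time: 14.5
position: [0.4644, 0.1598, 0.0973]
tool_rot: [-0.147, 3.137, 0.002]
ft_force: [0.2, 1.7, 2.4]
grip_width: 0.275
grip_force: 6.0
t 14.5 now board -87.5 144.3 97.3 F [0.2 1.7 2.4] Fb 1.7 grip 0.274779782693512 5.996610605798196
shift [ 0.5 -0.8  0.8] turn [0.06 0.08 0.06] toolx-> [-1.   -0.09 -0.  ]
```

```bash
python3 -m jog '[[[0.5,-4,0,0,0,0,15],[0.5,-12,0,0,0,0,15]]]' 6; python3 -m jog '[[[0,-3,0,0,0,0,15],[0,-20,0,0,0,0,15],[0,-45,0,0,0,0,15],[0,-75,0,0,0,0,15],[0,-105,0,0,0,0,15],[0,-135,0,0,0,0,15],[0,-160,0,0,0,0,15],[0,-180,0,0,0,0,15],[0,-190,0,0,0,0,15],[0,-190,0,0,0,0,15]]]' 30; python3 -c "
from h import *
to(-.0875,-.139,.0965)"
```

```text
time: 14.7
position: [0.4655, 0.1482, 0.0973]
tool_rot: [-0.149, 3.136, 0.003]
ft_force: [1.1, 2.2, 2.5]
grip_width: 0.278
grip_force: 6.0
time: 15.7
position: [0.4847, -0.0452, 0.0973]
tool_rot: [-0.142, 3.133, -0.003]
ft_force: [6.9, -0.8, -0.5]
grip_width: 0.27
grip_force: 30.1
t 15.7 now board -86.4 -61.7 97.3 F [ 6.9 -0.8 -0.5] Fb -1.4 grip 0.27000597657273107 30.05658797454089
shift [  0.9 -77.3   1. ] turn [-0.14  0.31 -0.15] toolx-> [-1.   -0.09 -0.01]
```

```bash
python3 -m jog '[[[-1,-5,0,0,0,0,15],[-1,-15,0,0,0,0,15],[-1,-26,0,0,0,0,15],[-1,-37,0,0,0,0,15],[-1,-46,0,0,0,0,15],[-1,-53,0,0,0,0,15],[-1,-58,0,0,0,0,15],[-1,-60,0,0,0,0,15],[-1,-60,0,0,0,0,15]]]'; python3 -c "
from h import *
to(-.0875,-.139,.0965)"
```

```text
time: 16.6
position: [0.4904, -0.1026, 0.0973]
tool_rot: [-0.146, 3.135, -0.001]
ft_force: [5.0, 0.7, 3.8]
grip_width: 0.273
grip_force: 30.0
t 16.6 now board -86.1 -119.3 97.3 F [5.  0.7 3.8] Fb 0.3 grip 0.27291311136217605 30.000207563862205
shift [  1.4 -19.7   0.8] turn [-0.03  0.19 -0.01] toolx-> [-1.   -0.09 -0.  ]
```

```bash
python3 -m jog '[[[-0.5,-3,0,0,0,0,15],[-1,-6,0,0,0,0,15],[-1,-9,0,0,0,0,15],[-1,-11,0,0,0,0,15],[-1,-12,0,0,0,0,15],[-1,-12,0,0,0,0,15]]]'; python3 -c "
from h import *
to(-.0865,-.139,.0965)"; python3 -m jog '[[[0,-1,0,0,0,0,15],[0,-2,0,0,0,0,15],[0,-2,0,0,0,0,15]]]'
```

```text
time: 17.2
position: [0.4915, -0.1142, 0.0973]
tool_rot: [-0.146, 3.137, 0.0]
ft_force: [2.0, 2.4, 5.9]
grip_width: 0.276
grip_force: 30.0
t 17.2 now board -86.0 -131.0 97.3 F [2.  2.4 5.9] Fb 2.2 grip 0.27557358512108016 29.99492052476853
shift [ 0.5 -8.   0.8] turn [ 0.01  0.06 -0.  ] toolx-> [-1.   -0.09 -0.  ]
time: 17.5
position: [0.4917, -0.116, 0.0973]
tool_rot: [-0.146, 3.137, 0.001]
ft_force: [2.6, 2.4, 7.4]
grip_width: 0.275
grip_force: 30.0
```

```bash
python3 -m jog '[[[0,-1,0,0,0,0,15],[0,-2,0,0,0,0,15],[0,-2,0,0,0,0,15]]]';python3 -m jog '[[[0,-1,0,0,0,0,15],[0,-1,0,0,0,0,15]]]';python3 -m jog '[[[0,-1,0,0,0,0,15],[0,-1,0,0,0,0,15]]]'
```

```text
time: 17.8
position: [0.4919, -0.118, 0.0973]
tool_rot: [-0.146, 3.137, 0.001]
ft_force: [1.2, 2.2, 7.3]
grip_width: 0.274
grip_force: 30.0
time: 18.0
position: [0.492, -0.119, 0.0973]
tool_rot: [-0.146, 3.137, 0.001]
ft_force: [2.2, 2.4, 6.3]
grip_width: 0.276
grip_force: 30.0
time: 18.2
position: [0.4921, -0.12, 0.0973]
tool_rot: [-0.146, 3.137, 0.001]
ft_force: [2.3, 1.5, 6.6]
grip_width: 0.275
grip_force: 30.0
```

```bash
python3 -m jog '[[[0,-1,0,0,0,0,15],[0,-1,0,0,0,0,15]]]';python3 -m jog '[[[0,-1,0,0,0,0,15],[0,-1,0,0,0,0,15]]]'
```

```text
time: 18.4
position: [0.4922, -0.121, 0.0973]
tool_rot: [-0.146, 3.137, 0.001]
ft_force: [2.0, 2.6, 7.0]
grip_width: 0.274
grip_force: 30.0
time: 18.6
position: [0.4923, -0.122, 0.0973]
tool_rot: [-0.146, 3.137, 0.001]
ft_force: [3.0, 2.1, 6.2]
grip_width: 0.275
grip_force: 30.0
```

```bash
python3 -m jog '[[[0,-1,0,0,0,0,15],[0,-1,0,0,0,0,15]]]';python3 -m jog '[[[0,-1,0,0,0,0,15],[0,-1,0,0,0,0,15]]]'
```

```text
time: 18.8
position: [0.4924, -0.1229, 0.0973]
tool_rot: [-0.146, 3.137, 0.001]
ft_force: [2.7, 1.8, 6.9]
grip_width: 0.272
grip_force: 30.0
time: 19.0
position: [0.4924, -0.123, 0.0973]
tool_rot: [-0.147, 3.137, 0.003]
ft_force: [0.4, 4.2, 8.1]
grip_width: 0.273
grip_force: 30.0
```

Hard stop at about −140 mm, as predicted. Pushing home.

```bash
python3 -m jog '[[[0,-0.5,0,0,0,0,15],[0,-1,0,0,0,0,15],[0,-1,0,0,0,0,15]]]';python3 -m jog '[[[0,-0.4,0,0,0,0,15],[0,-0.8,0,0,0,0,15],[0,-0.8,0,0,0,0,15]]]'
```

```text
time: 19.3
position: [0.4924, -0.123, 0.0973]
tool_rot: [-0.148, 3.138, 0.005]
ft_force: [0.8, 6.1, 8.8]
grip_width: 0.271
grip_force: 30.0
time: 19.6
position: [0.4924, -0.123, 0.0973]
tool_rot: [-0.149, 3.138, 0.006]
ft_force: [-0.6, 8.3, 9.1]
grip_width: 0.27
grip_force: 30.0
```

```bash
python3 -m jog '[[[0,-0.5,0,0,0,0,15],[0,-1,0,0,0,0,15],[0,-1,0,0,0,0,15]]]';python3 -m jog '[[[0,-0.4,0,0,0,0,15],[0,-0.4,0,0,0,0,15],[0,-0.4,0,0,0,0,15]]]'; python3 - <<'E'
from meas import *
d=cam('top'); P=cloud(d); save(d,'t5.png',(140,120,350,250),3.5)
hsv=cv2.cvtColor(d['image'],cv2.COLOR_RGB2HSV); H,S,V=[hsv[...,i].astype(int) for i in range(3)]
q=P[...,:2]-O; bx=q@EX*1e3; by=q@EY*1e3; z=P[...,2]*1e3
m0=(H<15)&(S>110)&(V>50)&(z>57)&(z<71)&(bx>-50)&(bx<130)
for n,m in (('master',m0&(by>120)&(by<230)),('swing',m0&(by<-110)&(by>-230))):
    ys,xs=np.nonzero(m); p=plane(d,np.c_[xs,ys],.064); print(n,m.sum(),rect(p),np.arctan2(*pca(p)[1][::-1]))
to(-.0865,-.139,.0965)
E
```

```text
time: 19.9
position: [0.4924, -0.123, 0.0973]
tool_rot: [0.149, -3.138, -0.008]
ft_force: [0.5, 9.8, 9.8]
grip_width: 0.275
grip_force: 30.0
time: 20.2
position: [0.4924, -0.123, 0.0973]
tool_rot: [0.15, -3.137, -0.009]
ft_force: [0.0, 10.4, 10.9]
grip_width: 0.274
grip_force: 30.0
master 270 (array([588.7, 192.2]), 24.5, 146.9, 88.2634506225586) -0.02999385115977411
swing 90 (array([ 666.4, -141.5]), 20.0, 55.1, 88.44757843017578) -0.1436358418213137
t 20.25 now board -86.0 -139.9 97.2 F [-0.9 11.5 11. ] Fb 11.5 grip 0.26953613231754003 30.04839048742724
shift [0.5 0.9 0.7] turn [ 0.33 -0.02  0.14] toolx-> [-1.  -0.1  0. ]
```

View pics/t5.png

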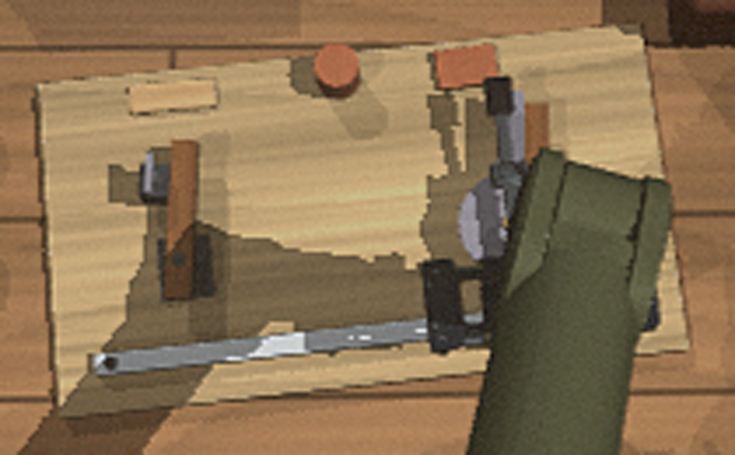

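The swing wall at (537,130) lies along the blade at (512,130), held with about 10 N. I'll relax, let go, lift clear and check the angles.

```bash
python3 -m jog '[[[0,1.5,0,0,0,0,15],[0,3,0,0,0,0,15],[0,3.5,0,0,0,0,15],[0,3.5,0,0,0,0,40],[0,3.5,0,0,0,0,60],[0,3.5,0,0,0,0,60],[0,3.5,0,0,0,0,60],[0,3.5,0,0,0,0,60]]]'; python3 -m jog '[[[0,0,-30,0,0,0,60],[0,0,-70,0,0,0,60],[0,0,-110,0,0,0,60],[40,50,-130,0,0,0,60],[40,100,-130,0,0,0,60],[40,150,-130,0,0,0,60],[40,200,-130,0,0,0,60],[40,200,-130,0,0,0,60],[40,200,-130,0,0,0,60],[40,200,-130,0,0,0,60]]]'; python3 - <<'E'
from meas import *
d=cam('top'); P=cloud(d); save(d,'t6.png',(140,120,350,250),3.5)
hsv=cv2.cvtColor(d['image'],cv2.COLOR_RGB2HSV); H,S,V=[hsv[...,i].astype(int) for i in range(3)]
q=P[...,:2]-O; bx=q@EX*1e3; by=q@EY*1e3; z=P[...,2]*1e3
m0=(H<15)&(S>110)&(V>50)&(z>57)&(z<71)&(bx>-50)&(bx<130)
for n,m in (('master',m0&(by>120)&(by<230)),('swing',m0&(by<-110)&(by>-230))):
    ys,xs=np.nonzero(m); p=plane(d,np.c_[xs,ys],.064); print(n,m.sum(),rect(p),np.arctan2(*pca(p)[1][::-1]))
m=(bx>85)&(bx<140)&(by<-125)&(by>-155)&(z>72)&(z<170); print('pad',[np.percentile(a[m],[5,50,95]).round(1) for a in(bx,by,z)])
to(-.0865,-.139,.0965)
E
```

```text
time: 21.05
position: [0.4915, -0.1235, 0.0962]
tool_rot: [0.146, -3.137, 0.0]
ft_force: [0.5, -0.6, -0.5]
grip_width: 0.631
grip_force: 0.0
time: 22.05
position: [0.4337, 0.0706, 0.2264]
tool_rot: [0.145, -3.138, 0.002]
ft_force: [-0.6, -0.8, -0.2]
grip_width: 0.688
grip_force: 0.0
master 186 (array([618.5, 192. ]), 24.5, 87.4, 88.21329498291016) -0.026223832963177804
swing 129 (array([ 658.1, -141.2]), 20.0, 71.7, 88.28506469726562) 0.009990748815884245
pad [array([ 90.7, 113.1, 132.8]), array([-150.5, -139.5, -127.9]), array([ 93.7,  98.4, 103. ])]
t 22.1 now board -126.3 57.9 226.5 F [ 1.  -0.5  0.1] Fb -0.6 grip 0.6917657783139521 0.0
shift [ -40.3 -196.7  130.1] turn [-0.04 -0.01 -0.13] toolx-> [-1.   -0.09  0.  ]
```

View pics/t6.png

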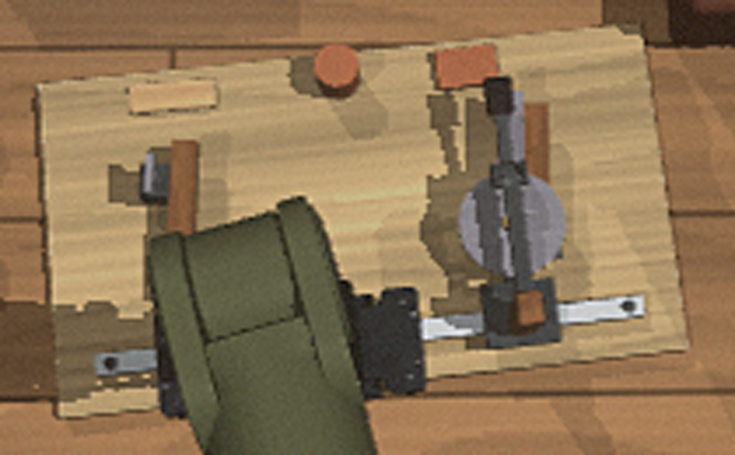

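The swing wall and master edges agree to about 0.1° by the rectangle fit. The pad is still down at 98 mm and the hand is clear, so I'm handing in.

```bash
python3 -c "
from h import *
print(ctrl.close_job())"
```

```text
the job is handed in; nothing more can be done
None
```

I handed the job in at about 22 s. The blade was set on the master and locked, and the swing wall now stands at the master's angle to about 0.1° by camera (each push about 10 N, lever down, gripper clear); the hand-in call gave no verdict.

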